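# Zero the profile gauge for the next reading

### The job

Zero the blue profile gauge for its next reading: swing the orange lock lever right open to free the leaves, run your fingertips along the row of white leaf tips until every leaf is pushed back flush with the front face of the housing, then swing the lever fully shut again to lock them. Do it all by gentle pushing with the fingertips: the gauge lies loose on the bench, so do not lift it, tip it or shove it away, and leave the other things where they are.

Things in the scene. Friction and masses are not known exactly. Their poses are not given: they have to be found in the camera images.
- profile_gauge: blue contour gauge on a dark steel base plate with rubber feet, loose, 2.1 kg, slides if pushed over about 10 N. Origin: on the bench under the middle of the leaf row; z up, y along the row, leaves stand out to -x (toward the robot). In mm: housing x -18..18, y -80..80, z 11..37; plate x -36..56, y -103..103, top z 11. Front face: x = -18. Leaf rears stick out behind to x = 42.
- lock_lever (a joint): angle (rad) of the orange lever on the housing's right end (-y), about an upright axis at the gauge's (0, -70.5) mm. 0 = shut: it points to the gauge's +y, along the top, and clamps all leaves. It opens clockwise seen from above to the stop at 1.5, pointing to +x (rear); beyond 0.6 the leaves are free. It stays where it is left; 2 to 3 N at its end move it, most near shut.
- lever_post (a point): middle of the round upright thumb post at the lever's free end, 58 mm from its axis, 12 mm across, from 39.5 to 58.5 mm above the bench. The lever's bar is 8 mm wide, 41.5 to 47.5 mm above the bench, its hub 17 mm across, 51 mm high. Below it: housing top at 37 mm, with the steel clamp bar in its slot up to 39 mm.
- leaf_01 (a joint): how far (m) leaf 1 of 16, at the gauge's y = +52.5 mm, stands out of the front face; 0 = flush; the leaves are slick white plastic strips 6.4 mm wide at 7 mm pitch, round-tipped, 17.5 to 28.5 mm above the bench. They slide along the gauge's x, 0.35 N friction each (some 2 N more when clamped), stay where pushed, and stop when flush
- leaf_02 (a joint): how far (m) leaf 2 of 16, at the gauge's y = +45.5 mm, stands out of the front face; 0 = flush
- leaf_03 (a joint): how far (m) leaf 3 of 16, at the gauge's y = +38.5 mm, stands out of the front face; 0 = flush
- leaf_04 (a joint): how far (m) leaf 4 of 16, at the gauge's y = +31.5 mm, stands out of the front face; 0 = flush
- leaf_05 (a joint): how far (m) leaf 5 of 16, at the gauge's y = +24.5 mm, stands out of the front face; 0 = flush
- leaf_06 (a joint): how far (m) leaf 6 of 16, at the gauge's y = +17.5 mm, stands out of the front face; 0 = flush
- leaf_07 (a joint): how far (m) leaf 7 of 16, at the gauge's y = +10.5 mm, stands out of the front face; 0 = flush
- leaf_08 (a joint): how far (m) leaf 8 of 16, at the gauge's y = +3.5 mm, stands out of the front face; 0 = flush
- leaf_09 (a joint): how far (m) leaf 9 of 16, at the gauge's y = -3.5 mm, stands out of the front face; 0 = flush
- leaf_10 (a joint): how far (m) leaf 10 of 16, at the gauge's y = -10.5 mm, stands out of the front face; 0 = flush
- leaf_11 (a joint): how far (m) leaf 11 of 16, at the gauge's y = -17.5 mm, stands out of the front face; 0 = flush
- leaf_12 (a joint): how far (m) leaf 12 of 16, at the gauge's y = -24.5 mm, stands out of the front face; 0 = flush
- leaf_13 (a joint): how far (m) leaf 13 of 16, at the gauge's y = -31.5 mm, stands out of the front face; 0 = flush
- leaf_14 (a joint): how far (m) leaf 14 of 16, at the gauge's y = -38.5 mm, stands out of the front face; 0 = flush
- leaf_15 (a joint): how far (m) leaf 15 of 16, at the gauge's y = -45.5 mm, stands out of the front face; 0 = flush
- leaf_16 (a joint): how far (m) leaf 16 of 16, at the gauge's y = -52.5 mm, stands out of the front face; 0 = flush
- try_square: bystander: steel engineer's square, 187 x 100 x 19 mm; origin at the middle of its underside
- ball_adapter: bystander: shiny metal adapter with a ball-headed stem on a round foot 43 mm across, 36 mm high; origin at the middle of its underside
- plaster_lump: bystander: broken lump of white plaster cast, 64 x 80 x 55 mm; origin at the middle of its underside
- marker: bystander: red and black marker pen, 137 mm long; origin at the middle of its underside
- collar_b: bystander: black split clamp collar, 40 x 48 x 12 mm; origin at the middle of its underside

How it is judged (in metres and radians):
On the way, in this order (a step that is already met when the one before it is completed fails the run):
1. the lock lever is swung open (at least 1.1 rad) while the leaves still stand out (value of joint lock_lever above 1.1 rad and value of joint any of leaf_01, leaf_02, leaf_03, leaf_04, leaf_05, leaf_06, leaf_07, leaf_08, leaf_09, leaf_10, leaf_11, leaf_12, leaf_13, leaf_14, leaf_15, leaf_16 above 0.0035 m), for 0.1 s.
2. every leaf is flush with the front face (within 2.5 mm) while the lever is open (value of joint each of leaf_01, leaf_02, leaf_03, leaf_04, leaf_05, leaf_06, leaf_07, leaf_08, leaf_09, leaf_10, leaf_11, leaf_12, leaf_13, leaf_14, leaf_15, leaf_16 below 0.0025 m and value of joint lock_lever above 0.7 rad), for 0.2 s.
At the end, for the whole second after the job is handed in: every leaf stands out less than 2.5 mm, the lock lever is within 0.15 rad of shut, and the gauge lies flat and at rest within 40 mm of where it was, the five bystanders within 15 mm of where they were (value of joint each of leaf_01, leaf_02, leaf_03, leaf_04, leaf_05, leaf_06, leaf_07, leaf_08, leaf_09, leaf_10, leaf_11, leaf_12, leaf_13, leaf_14, leaf_15, leaf_16 below 0.0025 m and value of joint lock_lever below 0.15 rad and distance of profile_gauge from where it was at the start of the episode below 0.04 m and linear speed of profile_gauge below 0.01 m/s and angle between profile_gauge's own z axis and vertical below 0.03 rad and distance of each of try_square, ball_adapter, plaster_lump, marker, collar_b from where it was at the start of the episode below 0.015 m); the robot touches nothing.
It fails at once if the gauge is shoved more than 40 mm from where it lay (distance of profile_gauge from where it was at the start of the episode above 0.04 m).
It fails at once if the gauge is lifted or tipped (height (world z) of profile_gauge above 0.006 m or angle between profile_gauge's own z axis and vertical above 0.06 rad).
It fails at once if the fingers bear on the gauge with more than 25 N (contact force between the fingers and profile_gauge above 25 N).
It fails at once if one of the five bystanders is moved more than 15 mm (distance of any of try_square, ball_adapter, plaster_lump, marker, collar_b from where it was at the start of the episode above 0.015 m).
It also fails if it takes over 72 s, if anything falls off the work surface, if the arm or the gripper's body presses on something with over 40 N, if the wrist force passes 120 N, or if a joint passes its speed limit or range.

### The arm

A 7-joint arm with a two-finger parallel gripper is mounted at the origin on a cart in front of the work surface, level with it; the furniture and walls round the work are solid. World frame = base frame: x ahead of the robot, y to its left, z up, the work surface at z = 0. Lengths are in m, angles in degrees, forces in N, time in s.
With the tool pointing down it reaches from about 0.4 to 0.9 m from the base axis. Payload 5.6 kg.
Tool frame: the origin (TCP) lies at the very end of the fingers, on their centre line; the grasp point (between the pads) lies 19 mm behind it; z points along the fingers, y is the line along which they close (so a half turn about z gives the same grasp; the last joint's range is limited). The gripper opens to 92 mm and grips with 3 to 60 N. Pads are 20 mm wide; open, the fingers measure 128 mm over their backs; the gripper's body (75 mm by 189 mm) begins 69 mm behind the grasp point.
Start: joints at [-72.766, 26.786, -0.665, 91.828, 0.344, 61.387, -3.226], TCP at [0.219, 0.612, 0.215] pointing down, gripper open.
Joint ranges: [-144.91, 144.91], [-17.63, 115.5], [-89.93, 88.59], [15.96, 139.68], [-74.01, 254.01], [8.47, 105.57], [-167.45, 167.45]. Speed limits (degrees/s): [147.25, 147.25, 180, 180, 180, 180, 180].

### API

Orientations are given as [roll, pitch, yaw] about the fixed x, y, z axes, in that order (R = Rz(yaw) Ry(pitch) Rx(roll)).
In Python, from station import env gives the robot as it stands. The module is installed in compiled form; this text tells all that it offers.
- The arm moves only by the tool arm_command, never from a script. Its argument "steps" is a list of rows, each a list of 3 entries, a list of its own where there are three numbers: the shift along the tool's x, y, z in cm, then the turn about the tool's z in degrees, then the finger opening in cm, from 0 to 9.19. In form: [[[tx, ty, tz], twist, claw], ...]. A call has 1 to 10 rows; each row shifts and turns the commanded pose from where the row before left it, along the tool's axes as they then stand; what a row does not reach is not made up. A row lasts 1/8 s, in which the tool goes at most 62.5 mm and 10.7 degrees, less where a joint would pass 70% of its speed; a pose out of reach is approached as far as the arm can. A call with a gripper value outside its range is refused whole. The fingers move at their own pace and stop on an object; "squeeze" is the grip in N (left out, the last holds). Time passes only in rows, so rows that do not move let the fingers close. It gives the time, the measured TCP pose, the force, the opening and the grip force at its end, in the units of the state.
- env.get_state(): the state, without advancing time (a new reading comes with each control period).
- env.camera(name): name is "side" or "top" or "wrist"; returns a dict with "image" (480x640x3 uint8, red, green, blue), "depth" (480x640 float32, m along the optical axis (not along the pixel's ray), 0 where there is no reading), "fov_y" (degrees; the focal length in pixels is half the picture's height over the tangent of half this angle, whatever the lens; pixels are square), "cx", "cy" (the principal point, pixels), "extrinsics" (4x4, takes a point from world to camera coordinates); the wrist camera has in their place "hand_eye" (4x4, takes a point from camera to tool coordinates, whose origin is the TCP and whose axes are the flange's). Camera axes: x right, y down, z forward; pixel columns grow to the right and rows downward; lengths in m; the calibration is good to about 2 mm. A picture is of the moment at which its call begins: read the wrist's pose just before it.
- env.close_job(): hands the job in; it is judged then, once.
Trained networks look in a picture, given as the dict that the camera call returned (one of the last four; its "shot" number tells which), for a name from the list of things; names that differ only in an ending like _2 or _b are one class to them, and where a whole thing is asked for, a point or a joint stands for the part that bears it (a point fixed in the world has none). Each returns a list of dicts, best first, with "conf" (0 to 1); they miss things now and then, are a little off and sometimes report something else, mostly with a low value. They report only what shows in the picture. A call takes as long as a camera call.
- env.recognise(label, picture): "pixel" ([column, row] in pixels, amid what is visible of it).
- env.trace(label, picture): "region" (480x640 bool, what is visible of it) and "pixel" ([column, row] in pixels, amid what is visible of it).
- env.place_of(label, picture): "pixel" ([column, row] in pixels: a listed point, or the origin of a listed thing).
The state is a dict: "time_s": time; "joint_positions": joint angles; "qvel": joint speeds; "effort": joint torques, N m; "tool_pos": TCP position; "ee_rot": TCP orientation; "contact_force": force on the tool from outside, world axes, zero at the start; "moment": the same for the moment, N m; "grip_width": opening from 0.0 (shut) to 1.0 (fully open); "grasp_force": force on a finger pad.
Only numpy, scipy, OpenCV 4.12 (cv2) and the standard library are available. Lean on these libraries where they do the work, as an engineer would, in place of code of your own. Each camera call takes 0.05 s, during which the arm holds its last target. There are 200 camera calls.

## Working session

There is one attempt and no reset: what is moved stays moved. The work goes in short steps, Python scripts to look and compute and a tool call to move; the robot and the scene stay as the last step left them, time stands still between calls to the robot, and variables do not carry over. Pictures are saved under pics/ and viewed, at most 10 in all, crops included, and the job is handed in when it is done.

Besides the shell and the picture viewer there is one more tool, called after "Request:" in YAML: its name, and indented under it one key for each argument. arm_command: Moves the arm, as the interface text tells. Its arguments: {"type":"object","properties":{"steps":{"type":"array"},"squeeze":{"type":"number"}},"required":["steps"]}

```bash
mkdir -p pics
cat > h.py <<'E'
import numpy as np, cv2
from station import env
def K(p):
    f=240/np.tan(np.radians(p["fov_y"])/2); return f,p["cx"],p["cy"]
def pts(p,uv,z=None):
    """world points of pixels: by depth, or on plane z"""
    f,cx,cy=K(p); uv=np.atleast_2d(uv).astype(float)
    E=np.linalg.inv(p["extrinsics"]); r=np.c_[(uv[:,0]-cx)/f,(uv[:,1]-cy)/f,np.ones(len(uv))]
    if z is None:
        d=p["depth"][np.round(uv[:,1]).astype(int),np.round(uv[:,0]).astype(int)]
        return (r*d[:,None])@E[:3,:3].T+E[:3,3]
    w=r@E[:3,:3].T; return E[:3,3]+w*((z-E[2,3])/w[:,2])[:,None]
def proj(p,X):
    f,cx,cy=K(p);X=np.atleast_2d(X);c=X@p["extrinsics"][:3,:3].T+p["extrinsics"][:3,3]
    return np.c_[cx+f*c[:,0]/c[:,2],cy+f*c[:,1]/c[:,2]]
def save(n,im): cv2.imwrite("pics/"+n,im[:,:,::-1])
E
python3 - <<'E'
from h import *
s=env.get_state();print(s["tool_pos"],s["ee_rot"],s["time_s"])
ims=[]
for c in("top","side"):
    p=env.camera(c);save(c+"0.png",p["image"])
    print(c,K(p),np.linalg.inv(p["extrinsics"])[:3].round(3).tolist())
    for l,z in(("profile_gauge",0),("lever_post",.0585)):
        for r in env.place_of(l,p)[:2]: print(l,r["conf"],np.round(r["pixel"],1),pts(p,r["pixel"],z).round(4))
    for l in("try_square","ball_adapter","plaster_lump","marker","collar_b"):
        for r in env.trace(l,p)[:1]:
            v,u=np.nonzero(r["region"]);X=pts(p,np.c_[u,v]);print(l,r["conf"],np.percentile(X,2,0).round(3),np.percentile(X,98,0).round(3))
    r=env.trace("profile_gauge",p)
    if r:
        v,u=np.nonzero(r[0]["region"]);X=pts(p,np.c_[u,v]);m=(X[:,2]>.03)&(X[:,2]<.04)
        print("housing top",m.sum(),cv2.minAreaRect((X[m,:2]*1000).astype(np.float32)))
        m=(X[:,2]>.005)&(X[:,2]<.015);print("plate",m.sum(),cv2.minAreaRect((X[m,:2]*1000).astype(np.float32)))
E
```

```text
[0.21899694 0.61140155 0.21363278] [-1.79900883e+02  8.31303876e-03  1.60296382e+02] 0.0
top (np.float64(555.1760252265391), 319.074296789936, 233.97084304630883) [[-0.023, -0.994, 0.107, 0.337], [-1.0, 0.021, -0.021, 0.054], [0.018, -0.107, -0.994, 1.117]]
profile_gauge 0.59 [379.4 217.2] [[ 0.4886 -0.0929  0.    ]]
lever_post 0.73 [391.5 210.4] [[ 0.4934 -0.109   0.0585]]
try_square 0.67 [ 0.374  0.253 -0.001] [0.555 0.351 0.021]
ball_adapter 0.76 [ 0.444 -0.271  0.003] [ 0.483 -0.231  0.037]
plaster_lump 0.63 [0.477 0.026 0.014] [0.534 0.095 0.051]
marker 0.97 [ 0.361 -0.281  0.009] [ 0.387 -0.15   0.021]
collar_b 0.48 [0.352 0.108 0.002] [0.388 0.148 0.016]
housing top 1299 ((491.7571105957031, -99.1119384765625), (159.72740173339844, 67.52092742919922), 81.68590545654297)
plate 2320 ((501.6650390625, -100.87969970703125), (206.086669921875, 92.685302734375), 82.58184051513672)
side (np.float64(541.3907054335893), 323.27776729946254, 240.20932144637825) [[0.968, -0.16, 0.193, 0.257], [-0.251, -0.659, 0.709, -0.675], [0.014, -0.735, -0.678, 0.746]]
profile_gauge 0.28 [272.1 237.2] [[ 0.3702  0.1391 -0.    ]]
lever_post 0.49 [370.5 296.9] [[ 0.4948 -0.1107  0.0585]]
try_square 0.87 [ 0.374  0.251 -0.001] [0.55  0.365 0.022]
ball_adapter 0.82 [ 0.443 -0.272  0.004] [ 0.481 -0.239  0.037]
marker 0.71 [ 0.359 -0.285 -0.001] [ 0.388 -0.152  0.02 ]
collar_b 0.59 [0.352 0.105 0.   ] [0.388 0.147 0.014]
housing top 1341 ((489.71600341796875, -100.03611755371094), (162.33839416503906, 66.75579833984375), 81.59403228759766)
plate 2331 ((501.56622314453125, -102.3023910522461), (208.69239807128906, 92.26398468017578), 82.33061981201172)
```

View pics/top0.png

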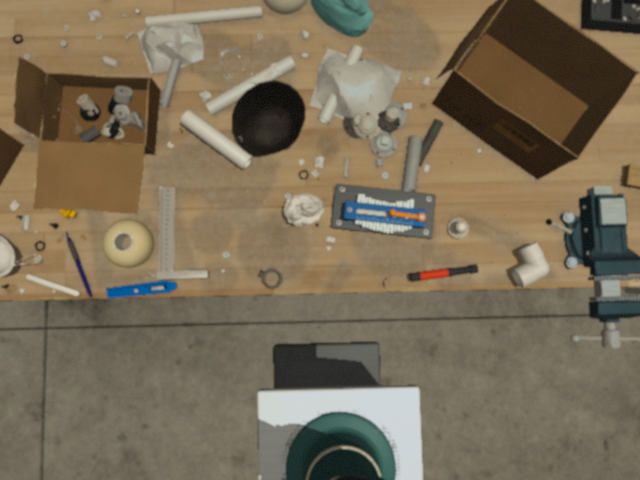

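View pics/side0.png

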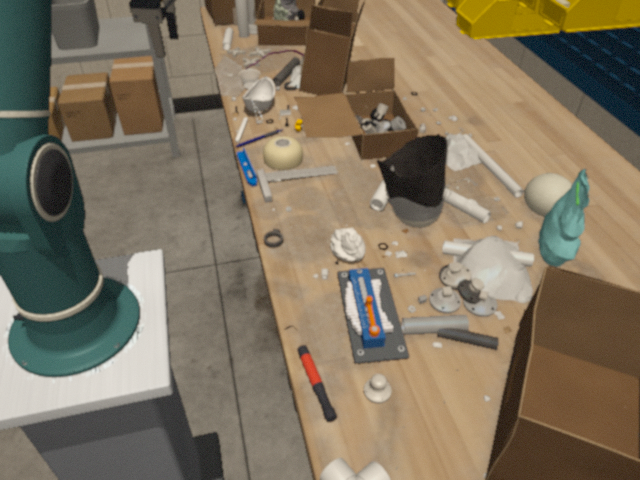

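The top view shows the gauge at about (385, 213), lever shut with its post near (391, 210) and hub near (423, 216). Leaves stand out at the front, below in the picture. The side view agrees. Gauge yaw is about -7.6° and the origin is near (0.492, -0.099), so I'll move above it for a closer look.

Request:
arm_command:
  steps:
    - [[-3.83, -4.51, 0], 0, 3]
    - [[-3.83, -4.51, 0], 0, 3]
    - [[-3.83, -4.51, 0], 0, 3]
    - [[-3.83, -4.51, 0], 0, 3]
    - [[-3.83, -4.51, 0], 0, 3]
    - [[-3.83, -4.51, 0], 0, 3]
    - [[-3.83, -4.51, 0], 0, 3]
    - [[-3.83, -4.51, 0], 0, 3]
    - [[-3.83, -4.51, 0], 0, 3]
    - [[-3.83, -4.51, 0], 0, 3]

```text
time_s: 2.15
tool_pos: [0.4283, 0.0566, 0.2151]
ee_rot: [179.9, 0.1, 160.3]
contact_force: [-0.1, 0.7, -0.6]
grip_width: 0.328
grasp_force: 0.0
```

Request:
arm_command:
  steps:
    - [[-3.83, -4.51, 0], 0, 3]
    - [[-3.83, -4.51, 0], 0, 3]
    - [[0, 0, 0], 10, 3]
    - [[0, 0, 0], 10, 3]
    - [[0, 0, 0], 10, 3]
    - [[0, 0, 0], 10, 3]
    - [[0, 0, 0], 10, 3]
    - [[0, 0, 0], 10, 3]
    - [[0, 0, 0], 10, 3]
    - [[0, 0, 0], 8, 3]

```text
time_s: 3.4
tool_pos: [0.4694, -0.0524, 0.2148]
ee_rot: [180.0, -0.0, 82.0]
contact_force: [-0.4, 0.2, -0.2]
grip_width: 0.329
grasp_force: 0.0
```

```bash
cat >> h.py <<'E'
from scipy.spatial.transform import Rotation as R
def wrist():
    env.get_state(); s=env.get_state(); p=env.camera("wrist")
    T=np.eye(4);T[:3,:3]=R.from_euler("xyz",s["ee_rot"],degrees=True).as_matrix();T[:3,3]=s["tool_pos"]
    p["extrinsics"]=np.linalg.inv(T@p["hand_eye"]);return s,p
E
python3 - <<'E'
from h import *
s,p=wrist();save("w1.png",p["image"])
print(s["time_s"],s["tool_pos"],s["ee_rot"],s["joint_positions"],s["contact_force"])
for l,z in(("profile_gauge",0),("lever_post",.0585)):
    for r in env.place_of(l,p)[:2]: print(l,r["conf"],np.round(r["pixel"],1),pts(p,r["pixel"],z).round(4))
v,u=np.mgrid[0:480,0:640];X=pts(p,np.c_[u.ravel(),v.ravel()]);d=p["depth"].ravel()
for a,b in((.033,.041),(.008,.014)):
    m=(X[:,2]>a)&(X[:,2]<b)&(d>0)
    k=cv2.morphologyEx(m.reshape(480,640).astype(np.uint8),cv2.MORPH_OPEN,np.ones((3,3)))
    n,lab,st,_=cv2.connectedComponentsWithStats(k);
    for i in np.argsort(-st[1:,4])[:2]+1:
        q=X[(lab.ravel()==i)];print(a,st[i,4],cv2.minAreaRect((q[:,:2]*1000).astype(np.float32)))
E
```

```text
3.4 [ 0.46944838 -0.05242698  0.21478021] [ 1.79973849e+02 -1.75028152e-02  8.20254517e+01] [-30.17273819   9.83626035  36.535345   117.83649716  -7.20374119
  54.42088697   2.18631975] [-0.35209837  0.23656622 -0.19511657]
profile_gauge 0.56 [335.8 251.9] [[ 0.4896 -0.1024  0.    ]]
lever_post 0.77 [340.3 273.2] [[ 0.4898 -0.1073  0.0585]]
0.033 3478 ((490.85882568359375, -99.02885437011719), (159.31265258789062, 36.05809020996094), 82.59777069091797)
0.033 2502 ((748.984130859375, -48.001007080078125), (117.9808578491211, 88.02629089355469), 78.45477294921875)
0.008 4563 ((504.7154846191406, -78.5158920288086), (162.5872802734375, 93.83454895019531), 84.2451171875)
0.008 700 ((681.3045654296875, -32.5134391784668), (77.0707778930664, 21.518413543701172), 31.222824096679688)
```

View pics/w1.png

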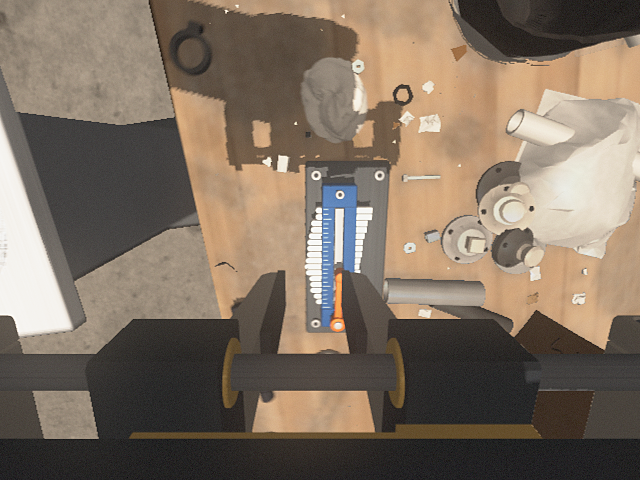

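The wrist picture shows the blue housing with its centre near (340, 255) and the lever post near (340, 272). The leaves fan out on its left. The housing rectangle measures 159×36 mm, which fits, so the origin is (0.491, -0.0993) with yaw -7.4°. The post is then at (0.489, -0.112). I'll go down astride the post.

Request:
arm_command:
  steps:
    - [[-2.8, 1.4, 4], 0, 3]
    - [[-2.8, 1.4, 4], 0, 3]
    - [[0, 0, 4], 0, 3]
    - [[0, 0, 2], 0, 3]
    - [[0, 0, 1.4], 0, 3]
    - [[0, 0, 1], 0, 3]
    - [[0, 0, 0], 0, 3]

```text
time_s: 4.42
tool_pos: [0.4896, -0.1117, 0.0505]
ee_rot: [-180.0, -0.0, 82.3]
contact_force: [0.1, -0.1, -0.6]
grip_width: 0.325
grasp_force: 0.0
```

Run:
```python
from h import *
p=env.camera("side");save("s1.png",cv2.resize(p["image"][230:380,300:460],(640,600),interpolation=cv2.INTER_CUBIC))
```

```text
(no output)
```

View pics/s1.png

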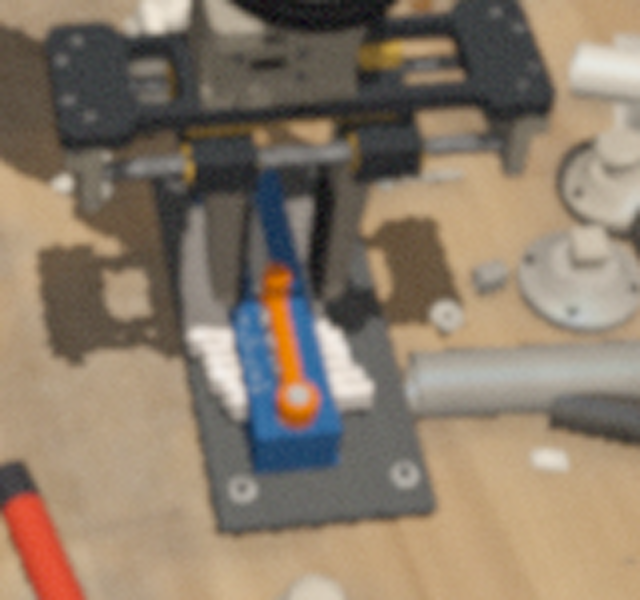

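The post sits between the fingers at about (278, 275). I'll close in loosely and follow the arc.

Request:
arm_command:
  steps:
    - [[0, 0, 0], 0, 2]
    - [[0, 0, 0], 0, 2]
    - [[-0.03, 0.4, 0], 4, 2]
    - [[-0.03, 0.4, 0], 4, 2]
    - [[-0.03, 0.4, 0], 4, 2]
    - [[-0.03, 0.4, 0], 4, 2]
    - [[-0.03, 0.4, 0], 4, 2]
    - [[-0.03, 0.4, 0], 4, 2]
  squeeze: 5

```text
time_s: 5.48
tool_pos: [0.5116, -0.1199, 0.0508]
ee_rot: [-179.9, -0.1, 58.2]
contact_force: [-1.0, 1.9, 1.0]
grip_width: 0.216
grasp_force: 0.9
```

Request:
arm_command:
  steps:
    - [[-0.03, 0.56, 0], 5.6, 2]
    - [[-0.03, 0.56, 0], 5.6, 2]
    - [[-0.03, 0.56, 0], 5.6, 2]
    - [[-0.03, 0.56, 0], 5.6, 2]
    - [[-0.03, 0.56, 0], 5.6, 2]
    - [[-0.03, 0.56, 0], 5.6, 2]
    - [[-0.03, 0.56, 0], 5.6, 2]
    - [[-0.03, 0.56, 0], 5.6, 2]
    - [[-0.03, 0.56, 0], 5.6, 2]
    - [[0, 0, 0], 0, 2]

```text
time_s: 6.72
tool_pos: [0.5385, -0.1616, 0.0508]
ee_rot: [180.0, -0.0, 8.0]
contact_force: [-0.2, -0.0, -0.7]
grip_width: 0.217
grasp_force: 0.1
```

Request:
arm_command:
  steps:
    - [[-0.03, 0.6, 0], 6, 2]
    - [[0, 0.2, 0], 2, 2]
    - [[0, 0, 0], 0, 2]
    - [[0, 0, 0], 0, 3]
    - [[0, 0, -2], 0, 3]
    - [[0, 0, -5], 0, 3]
    - [[-4, 3, -6], 6, 3]
    - [[-4, 0, -3], 0, 3]
    - [[0, 0, 0], 0, 3]

```text
time_s: 7.85
tool_pos: [0.466, -0.1903, 0.2012]
ee_rot: [-179.8, -0.3, -6.3]
contact_force: [0.9, 0.3, -0.2]
grip_width: 0.323
grasp_force: 0.0
```

```bash
cat > look.py <<'E'
from h import *
import sys
n=sys.argv[1]
s,p=wrist();save(n+".png",p["image"])
print(s["time_s"],s["tool_pos"].round(4),s["ee_rot"].round(1),s["contact_force"].round(1))
for r in env.place_of("lever_post",p)[:2]: print("post",r["conf"],np.round(r["pixel"],1),pts(p,r["pixel"],.0585).round(4))
v,u=np.mgrid[0:480,0:640];X=pts(p,np.c_[u.ravel(),v.ravel()]);d=p["depth"].ravel()
m=(X[:,2]>.033)&(X[:,2]<.041)&(d>0)&(np.hypot(X[:,0]-.49,X[:,1]+.1)<.13)
k=cv2.morphologyEx(m.reshape(480,640).astype(np.uint8),cv2.MORPH_OPEN,np.ones((3,3)))
n_,lab,st,_=cv2.connectedComponentsWithStats(k);i=np.argmax(st[1:,4])+1
q=X[lab.ravel()==i];print("housing",cv2.minAreaRect((q[:,:2]*1000).astype(np.float32)))
# leaf tips: in gauge frame (fixed start estimate)
a=np.radians(-7.4);O=np.array([.491,-.0993]);c=(X[:,:2]-O)@np.array([[np.cos(a),-np.sin(a)],[np.sin(a),np.cos(a)]])*1000
w=p["image"].reshape(-1,3).min(1)>140
for j in range(16):
    y=52.5-7*j;m=(abs(c[:,1]-y)<2.5)&(X[:,2]>.022)&(X[:,2]<.034)&(c[:,0]<-14)&(c[:,0]>-60)&(d>0)&w
    print(j+1,m.sum(),np.percentile(c[m,0],3).round(1) if m.sum()>3 else None,end="; ")
E
python3 look.py w2
```

```text
7.85 [ 0.466  -0.1903  0.2012] [-179.8   -0.3   -6.3] [ 0.9  0.3 -0.2]
post 0.8 [277.5 152.5] [[ 0.5384 -0.1665  0.0585]]
housing ((490.1567077636719, -99.89451599121094), (159.7311248779297, 36.28105545043945), 82.45067596435547)
1 0 None; 2 0 None; 3 0 None; 4 0 None; 5 0 None; 6 0 None; 7 0 None; 8 0 None; 9 0 None; 10 0 None; 11 0 None; 12 0 None; 13 0 None; 14 0 None; 15 0 None; 16 0 None;
```

View pics/w2.png

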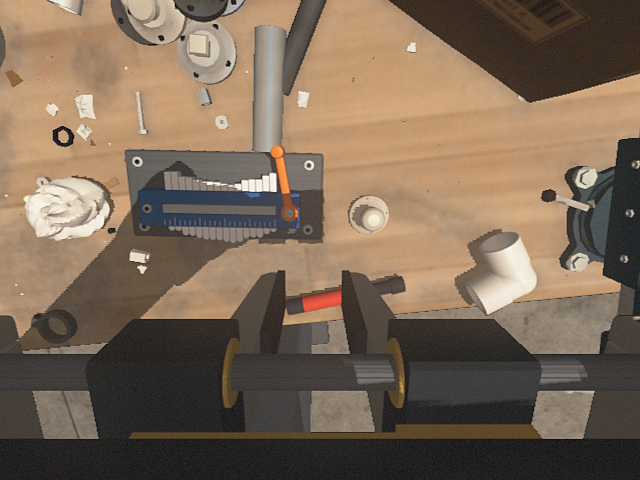

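The lever post shows at (277, 152), which puts the lever at about 1.39 rad open, with the gauge unmoved. The leaves stand out from the front edge, rows 228–243. I'll close the fingers and go down in front of the leaves' right end.

Request:
arm_command:
  steps:
    - [[0, 0, 0], 1.1, 0]
    - [[-2.2, -2.5, 3], 0, 0]
    - [[-2.1, -2.6, 4], 0, 0]
    - [[0, 0, 5], 0, 0]
    - [[0, 0, 3], 0, 0]
    - [[0, 0, 2], 0, 0]
    - [[0, 0, 1.1], 0, 0]
    - [[0, 0, 0], 0, 0]

```text
time_s: 8.95
tool_pos: [0.4304, -0.1338, 0.0169]
ee_rot: [180.0, 0.1, -7.2]
contact_force: [0.2, -0.0, 1.2]
grip_width: 0.004
grasp_force: 0.0
```

```bash
sed -i 's/>140/>60/' look.py; python3 look.py w3
python3 - <<'E'
from h import *
p=env.camera("side");save("s2.png",cv2.resize(p["image"][230:380,270:430],(640,600),interpolation=cv2.INTER_CUBIC))
E
```

```text
8.95 [ 0.4304 -0.1338  0.0169] [ 1.8e+02  1.0e-01 -7.2e+00] [ 0.2 -0.   1.2]
post 0.86 [363.   34.3] [[ 0.5372 -0.1648  0.0585]]
housing ((490.29803466796875, -99.11263275146484), (160.87452697753906, 36.20089340209961), 82.527587890625)
1 89 -24.7; 2 85 -24.7; 3 189 -29.2; 4 193 -29.6; 5 235 -31.7; 6 263 -32.9; 7 269 -33.3; 8 278 -33.4; 9 305 -35.0; 10 329 -35.9; 11 302 -34.6; 12 229 -31.0; 13 276 -46.8; 14 239 -46.5; 15 134 -46.5; 16 145 -46.6;
```

View pics/s2.png

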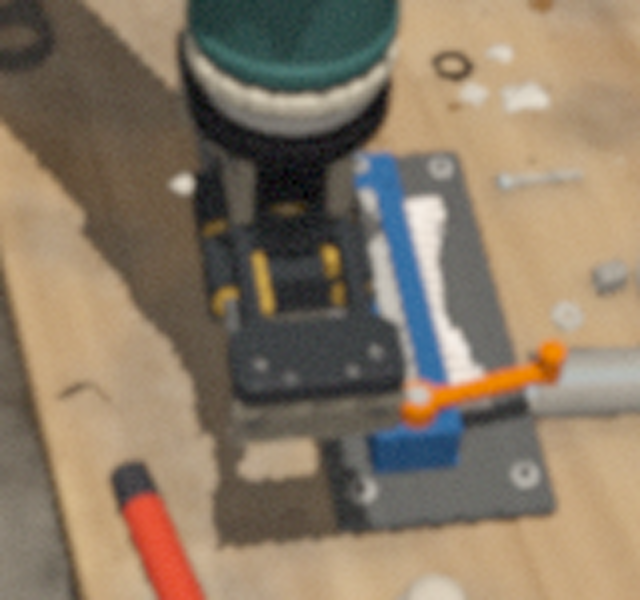

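The side view shows the closed fingers in front of the leaves' right end, with the lever open and its post at (550, 355). I'll raise 4 mm and push in slowly.

Request:
arm_command:
  steps:
    - [[0, 0, -0.4], 0, 0]
    - [[0.6, 0, 0], 0, 0]
    - [[0.5, 0, 0], 0, 0]
    - [[0.5, 0, 0], 0, 0]
    - [[0.4, 0, 0], 0, 0]
    - [[0.2, 0, 0], 0, 0]
    - [[0.2, 0, 0], 0, 0]
    - [[0, 0, 0], 0, 0]

```text
time_s: 10.1
tool_pos: [0.4545, -0.1365, 0.0215]
ee_rot: [180.0, 0.0, -7.2]
contact_force: [-1.3, 0.2, -0.9]
grip_width: 0.005
grasp_force: 0.4
```

Request:
arm_command:
  steps:
    - [[0.1, 0, 0], 0, 0]
    - [[0.1, 0, 0], 0, 0]
    - [[0, 0, 0], 0, 0]

```text
time_s: 10.48
tool_pos: [0.4566, -0.1368, 0.0216]
ee_rot: [180.0, -0.0, -7.2]
contact_force: [-1.2, 1.2, -0.7]
grip_width: 0.004
grasp_force: 0.6
```

Request:
arm_command:
  steps:
    - [[0.1, 0, 0], 0, 0]
    - [[0, 0, 0], 0, 0]

```text
time_s: 10.72
tool_pos: [0.4573, -0.1369, 0.0216]
ee_rot: [-180.0, 0.0, -7.2]
contact_force: [-2.3, -0.0, 0.5]
grip_width: 0.005
grasp_force: 1.2
```

Request:
arm_command:
  steps:
    - [[0.05, 0, 0], 0, 0]
    - [[0, 0, 0], 0, 0]

```text
time_s: 10.98
tool_pos: [0.4574, -0.1368, 0.0215]
ee_rot: [-180.0, 0.1, -7.2]
contact_force: [-4.9, 1.1, 3.3]
grip_width: 0.002
grasp_force: 2.4
```

Contact with the housing face at TCP gauge-x of -28 mm, so the leaves here are flush. On to the next section.

Request:
arm_command:
  steps:
    - [[-1, 0, 0], 0, 0]
    - [[-1.2, 0, 0], 0, 0]
    - [[0, -2.8, 0], 0, 0]
    - [[0.6, 0, 0], 0, 0]
    - [[0.5, 0, 0], 0, 0]
    - [[0.5, 0, 0], 0, 0]
    - [[0.3, 0, 0], 0, 0]
    - [[0.1, 0, 0], 0, 0]
    - [[0.1, 0, 0], 0, 0]
    - [[0, 0, 0], 0, 0]

```text
time_s: 12.22
tool_pos: [0.4606, -0.1092, 0.0216]
ee_rot: [180.0, -0.0, -7.2]
contact_force: [-1.4, 0.1, 0.1]
grip_width: 0.007
grasp_force: 0.5
```

Request:
arm_command:
  steps:
    - [[0.05, 0, 0], 0, 0]
    - [[0, 0, 0], 0, 0]

```text
time_s: 12.48
tool_pos: [0.4609, -0.1091, 0.0216]
ee_rot: [180.0, 0.0, -7.2]
contact_force: [-3.1, -0.2, 0.6]
grip_width: 0.003
grasp_force: 0.8
```

Request:
arm_command:
  steps:
    - [[-1, 0, 0], 0, 0]
    - [[-1.2, 0, 0], 0, 0]
    - [[0, -2.8, 0], 0, 0]
    - [[0.6, 0, 0], 0, 0]
    - [[0.5, 0, 0], 0, 0]
    - [[0.5, 0, 0], 0, 0]
    - [[0.3, 0, 0], 0, 0]
    - [[0.15, 0, 0], 0, 0]
    - [[0.1, 0, 0], 0, 0]
    - [[0, 0, 0], 0, 0]

```text
time_s: 13.72
tool_pos: [0.4641, -0.0815, 0.0216]
ee_rot: [180.0, -0.0, -7.2]
contact_force: [-2.1, -0.4, -0.4]
grip_width: 0.006
grasp_force: 0.5
```

Request:
arm_command:
  steps:
    - [[0.05, 0, 0], 0, 0]
    - [[0, 0, 0], 0, 0]

```text
time_s: 13.98
tool_pos: [0.4646, -0.0813, 0.0216]
ee_rot: [180.0, -0.0, -7.2]
contact_force: [-1.7, -0.1, -0.2]
grip_width: 0.005
grasp_force: 0.7
```

Request:
arm_command:
  steps:
    - [[0.07, 0, 0], 0, 0]
    - [[0, 0, 0], 0, 0]

```text
time_s: 14.22
tool_pos: [0.4646, -0.0813, 0.0215]
ee_rot: [-180.0, 0.1, -7.2]
contact_force: [-3.9, 0.2, 3.1]
grip_width: 0.007
grasp_force: 2.0
```

Request:
arm_command:
  steps:
    - [[-1, 0, 0], 0, 0]
    - [[-1.2, 0, 0], 0, 0]
    - [[0, -2.8, 0], 0, 0]
    - [[0.6, 0, 0], 0, 0]
    - [[0.5, 0, 0], 0, 0]
    - [[0.5, 0, 0], 0, 0]
    - [[0.3, 0, 0], 0, 0]
    - [[0.15, 0, 0], 0, 0]
    - [[0.1, 0, 0], 0, 0]
    - [[0, 0, 0], 0, 0]

```text
time_s: 15.48
tool_pos: [0.4682, -0.0537, 0.0216]
ee_rot: [180.0, 0.0, -7.2]
contact_force: [-0.7, -1.2, -0.0]
grip_width: 0.005
grasp_force: 0.6
```

Request:
arm_command:
  steps:
    - [[0.05, 0, 0], 0, 0]
    - [[0, 0, 0], 0, 0]

```text
time_s: 15.72
tool_pos: [0.4683, -0.0536, 0.0215]
ee_rot: [-180.0, 0.0, -7.2]
contact_force: [-3.3, -0.5, 1.7]
grip_width: 0.005
grasp_force: 1.6
```

Request:
arm_command:
  steps:
    - [[-1.2, 0, 0], 0, 0]
    - [[-1.8, 0, 0], 0, 0]
    - [[0, 0, -4], 0, 2.4]
    - [[-1.5, 3, -5], 0, 2.4]
    - [[-1.5, 3, -5], 0, 2.4]
    - [[0, 0, 0], 0, 2.4]

```text
time_s: 16.48
tool_pos: [0.4027, -0.107, 0.1638]
ee_rot: [-179.7, -0.4, -7.4]
contact_force: [0.0, 0.2, -0.6]
grip_width: 0.259
grasp_force: 0.0
```

```bash
python3 look.py w4
python3 - <<'E'
import cv2
im=cv2.imread("pics/w4.png");cv2.imwrite("pics/w4c.png",cv2.resize(im[60:260,180:440],(780,600),interpolation=cv2.INTER_CUBIC))
E
```

```text
16.475 [ 0.4027 -0.107   0.1638] [-179.7   -0.4   -7.4] [ 0.   0.2 -0.6]
post 0.9 [368.3  52.6] [[ 0.5374 -0.1656  0.0585]]
housing ((490.6792907714844, -99.3521499633789), (160.0164031982422, 35.40925979614258), 82.5770492553711)
1 6 -19.0; 2 0 None; 3 0 None; 4 6 -19.0; 5 6 -19.0; 6 0 None; 7 0 None; 8 5 -19.0; 9 5 -18.9; 10 0 None; 11 0 None; 12 4 -18.9; 13 4 -18.9; 14 0 None; 15 0 None; 16 6 -19.0;
```

View pics/w4c.png

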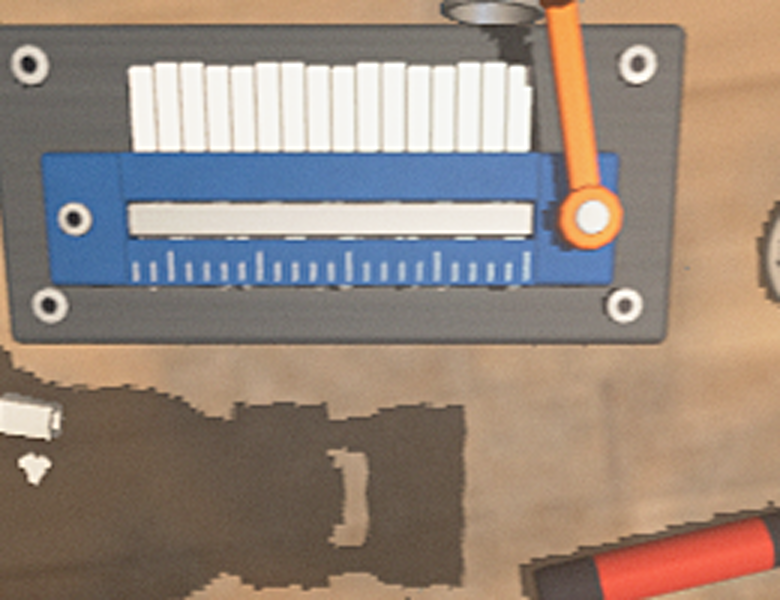

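All the leaves are flush: the front edge at crop row 285 is clean, and the rear ends line up at row 65. The gauge hasn't moved. I'll go astride the post at (0.539, -0.1655) to shut the lever.

Request:
arm_command:
  steps:
    - [[4.77, 1.35, 0], 0, 3]
    - [[4.77, 1.35, 0], 0, 3]
    - [[4.77, 1.35, 0], 0, 3]
    - [[0, 0, 0], -10.5, 3]
    - [[0, 0, 4], -0.9, 3]
    - [[0, 0, 4], 0, 3]
    - [[0, 0, 1.5], 0, 3]
    - [[0, 0, 0], 0, 3]

```text
time_s: 17.58
tool_pos: [0.5378, -0.1633, 0.065]
ee_rot: [-180.0, 0.2, 4.2]
contact_force: [-1.2, 0.3, 0.3]
grip_width: 0.331
grasp_force: 0.0
```

Request:
arm_command:
  steps:
    - [[0.15, 0.2, 0.7], 0, 3]
    - [[0, 0, 0.7], 0, 3]
    - [[0, 0, 0], 0, 1.8]
    - [[0, 0, 0], 0, 1.8]
    - [[-0.03, -0.5, 0], -5, 1.8]
    - [[-0.03, -0.5, 0], -5, 1.8]
    - [[-0.03, -0.5, 0], -5, 1.8]
    - [[-0.03, -0.5, 0], -5, 1.8]
    - [[-0.03, -0.5, 0], -5, 1.8]
    - [[-0.03, -0.5, 0], -5, 1.8]

```text
time_s: 18.82
tool_pos: [0.5313, -0.1382, 0.0533]
ee_rot: [179.8, -0.1, 34.4]
contact_force: [2.0, -1.3, -1.6]
grip_width: 0.196
grasp_force: 1.1
```

Request:
arm_command:
  steps:
    - [[-0.03, -0.5, 0], -5, 1.8]
    - [[-0.03, -0.5, 0], -5, 1.8]
    - [[-0.03, -0.5, 0], -5, 1.8]
    - [[-0.03, -0.5, 0], -5, 1.8]
    - [[-0.03, -0.5, 0], -5, 1.8]
    - [[-0.02, -0.5, 0], -5, 1.8]
    - [[-0.02, -0.4, 0], -4, 1.8]
    - [[0, 0, 0], 0, 1.8]

```text
time_s: 19.82
tool_pos: [0.5048, -0.1168, 0.0534]
ee_rot: [179.9, -0.1, 68.2]
contact_force: [2.4, 0.6, 0.6]
grip_width: 0.197
grasp_force: 1.0
```

Request:
arm_command:
  steps:
    - [[-0.02, -0.5, 0], -5, 1.8]
    - [[-0.02, -0.5, 0], -5, 1.8]
    - [[-0.02, -0.4, 0], -4, 1.8]
    - [[0, -0.3, 0], -2, 1.8]
    - [[0, -0.2, 0], -1, 1.8]
    - [[0, 0, 0], 0, 1.8]

```text
time_s: 20.58
tool_pos: [0.4855, -0.1128, 0.0528]
ee_rot: [180.0, -0.0, 85.2]
contact_force: [3.6, 1.8, 0.9]
grip_width: 0.195
grasp_force: 1.6
```

Request:
arm_command:
  steps:
    - [[0, -0.1, 0], 0, 1.8]
    - [[0, 0, 0], 0, 1.8]

```text
time_s: 20.82
tool_pos: [0.4853, -0.1129, 0.0529]
ee_rot: [179.9, 0.0, 85.2]
contact_force: [5.2, 1.9, 0.3]
grip_width: 0.197
grasp_force: 2.6
```

The lever is on its stop: the force rises without motion. I'll centre, open, lift clear and check.

Request:
arm_command:
  steps:
    - [[0, 0.4, 0], 0, 1.8]
    - [[0, 0, 0], 0, 3]
    - [[0, 0, 0], 0, 3]
    - [[0, 0, -2], 0, 3]
    - [[0, 0, -5], 0, 3]
    - [[6, -2, -5], 0, 3]
    - [[5, -2, -3], 0, 3]
    - [[0, 0, 0], 0, 3]

```text
time_s: 21.82
tool_pos: [0.4608, -0.0099, 0.1929]
ee_rot: [179.9, -0.2, 85.6]
contact_force: [1.4, 0.0, 0.6]
grip_width: 0.33
grasp_force: 0.0
```

```bash
python3 look.py w5
python3 - <<'E'
from h import *
p=env.camera("top")
for l in("try_square","ball_adapter","plaster_lump","marker","collar_b"):
    for r in env.trace(l,p)[:1]:
        v,u=np.nonzero(r["region"]);X=pts(p,np.c_[u,v]);print(l,r["conf"],np.percentile(X,2,0).round(3),np.percentile(X,98,0).round(3))
E
```

```text
21.825 [ 0.4608 -0.0099  0.1929] [179.9  -0.2  85.6] [1.4 0.  0.6]
post 0.66 [346.1 323.9] [[ 0.4863 -0.1085  0.0585]]
housing ((492.1582336425781, -87.84845733642578), (137.33599853515625, 36.119415283203125), 82.38154602050781)
1 11 -19.0; 2 1 None; 3 6 -18.1; 4 6 -18.8; 5 9 -19.1; 6 1 None; 7 3 None; 8 7 -18.9; 9 6 -18.6; 10 7 -18.2; 11 0 None; 12 11 -19.0; 13 6 -18.8; 14 2 None; 15 3 None; 16 6 -18.7; try_square 0.48 [ 0.361 -0.282 -0.001] [ 0.388 -0.162  0.02 ]
ball_adapter 0.56 [ 0.446 -0.265  0.003] [ 0.483 -0.231  0.037]
plaster_lump 0.64 [ 0.476  0.024 -0.002] [0.535 0.096 0.052]
marker 0.84 [ 0.362 -0.282 -0.003] [ 0.388 -0.163  0.021]
collar_b 0.49 [0.352 0.108 0.003] [0.389 0.15  0.016]
```

View pics/w5.png

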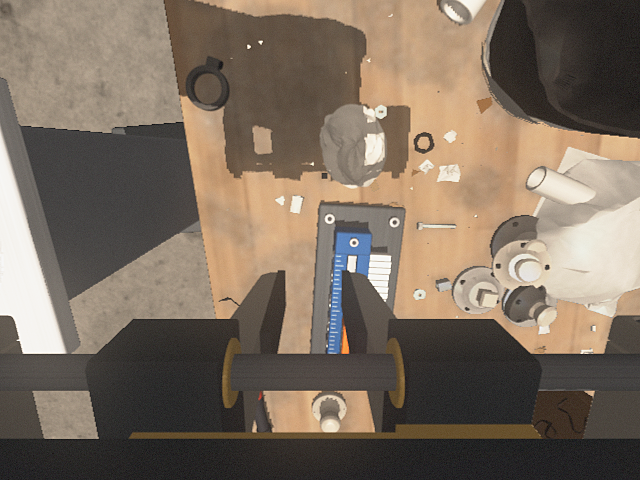

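The picture shows the gauge in place with the lever's orange bar running along the top at (346, 330). The leaves are flush and the post is within about 3 mm of its starting place. Nothing else has moved, so I'm handing in.

```bash
python3 -c "
from station import env
print(env.close_job())"
```

```text
the job is handed in; nothing more can be done
None
```

The job is handed in, with no verdict returned: all 16 leaves are pushed flush, the lever is shut against its stop, and the gauge and bystanders showed no measurable movement, except the try square, which the last check missed.

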